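Switch on the ash duster with its pull-to-turn knob

ROBOT

A 6-joint arm with a two-finger parallel gripper is mounted at the origin on the work surface. World frame = base frame: x ahead of the robot, y to its left, z up, the work surface at z = 0. Lengths are in mm, angles in rad, forces in N, time in s.
With the tool pointing down it reaches from about 350 to 975 mm from the base axis. Payload 7.1 kg.
Tool frame: the origin (TCP) lies at the very end of the fingers, on their centre line; the grasp point (between the pads) lies 19 mm behind it; z points along the fingers, y is the direction in which the jaws open and shut (so a half turn about z gives the same grasp; the last joint's range is limited). The gripper opens to 88 mm and grips with 3 to 60 N. Pads are 20 mm wide; open, the fingers measure 115 mm over their backs; the gripper's body (75 mm by 178 mm) begins 61 mm behind the grasp point.
Start: joints at [-1.134, 0.423, 1.63, -0, 1.089, -0.019], TCP at [275.127, -561.168, 222.675] pointing down, gripper open.
Joint ranges: [-3, 3], [-0.9, 2.11], [0.09, 2.58], [-1.31, 4.45], [0.11, 2.69], [-2.54, 2.54]. Speed limits (rad/s): [2.39, 2.39, 3.01, 3.14, 3.14, 3.14].

INTERFACE

Orientations are given as a rotation vector (axis times angle).
In Python, from workcell import * gives the robot as it stands.
- The arm moves only by the tool play_rows, never from a script. Its argument "plan" is text: rows parted by semicolons, each of 7 numbers parted by spaces: the finger opening in cm, from 0 to 8.78, then the shift along the tool's x, y, z in cm, then the turn, a rotation vector about the tool's x, y, z in degrees. A call has 1 to 20 rows; each row shifts and turns the commanded pose from where the row before left it, along the tool's axes as they then stand; what a row does not reach is not made up. A row lasts 1/8 s, in which the tool goes at most 62.5 mm and 10.7 degrees, less where a joint would pass 70% of its speed; a pose out of reach is approached as far as the arm can. A call is refused whole if a number of a shift passes 6.25 or a number of a turn 10.7, either way. A call with a gripper value outside its range is refused whole. The fingers move at their own pace and stop on an object; the grip force is fixed at half the most. Time passes only in rows, so rows that do not move let the fingers close. It gives the time, the measured TCP pose, the force and the opening at its end, in the units of the state.
- get_obs(): the state, without advancing time (a new reading comes with each control period).
- get_image(name): name is "scene" or "top" or "wrist"; returns a dict with "pixels" (400x640x3 uint8, red, green, blue), "range_z" (400x640 float32, mm along the optical axis (not along the pixel's ray), 0 where there is no reading), "fx", "fy", "cx", "cy" (pixels), "eye" and "attitude" of the camera in the world. Camera axes: x right, y down, z forward; pixel columns grow to the right and rows downward; lengths in mm; the calibration is good to about 2 mm. The wrist camera is an equidistant fisheye: a pixel r from the principal point sees the ray r / f radians off the axis. A picture is of the moment at which its call begins.
- close_job(): hands the job in, once; it reports no verdict.
The state is a dict: "t": time; "qpos": joint angles; "qvel": joint speeds; "joint_torque": joint torques, N m; "ee_pos": TCP position; "orientation": TCP orientation; "ft_force": force on the tool from outside, world axes, zero at the start; "moment": the same for the moment, N m; "width": finger opening in mm.
Only numpy, scipy, OpenCV 4.12 (cv2) and the standard library are available. Lean on these libraries where they do the work, as an engineer would, in place of code of your own. Each camera call takes 0.05 s, during which the arm holds its last target. There are 200 camera calls.

TASK

Switch on the ash duster, the machine with the round metal dusting bowl: pull its bar-shaped pointer knob straight up to unlock it, turn it clockwise (seen from above) from the dot until its pointer is at the long line, then push it fully back in and let go. Do not turn the round knob on the white film sealer beside it.

Things in the scene. Friction and masses are not known exactly. Their poses are not given: they have to be found in the camera images.
- dial_grip (a point): On the axis of the black duster knob: skirt 48 mm wide, 8 high; bar grip 46 x 14 mm, 30 tall. On an aluminium housing 170 x 240, top 70 over the table, beside a steel bowl 110 wide, 34 high, centre 138 mm away. Point: 29 mm over the housing when in, 11 below the bar's top; moves with the knob. x along the bar to the pointer (nose on skirt 35 mm out, white line on bar), y across the 14 mm, z up.
- dial_pull (a joint): How far the duster's knob is pulled up, m: 0 in, 0.014 fully out (stop). About 5 N of friction either way, no spring: it stays where left. It turns past its lock only when out more than 0.009, and goes back in only with the pointer at the dot or the line; in between it stays out 8 mm.
- dial_turn (a joint): Angle of the duster's knob, rad, growing clockwise seen from above, 0 to 1.5, a stop at each end. Black dot (start, facing the robot): 0.15; locked, it has play 0 to 0.32. Long line (black, radial, 26 mm long, middle 52 mm from the axis): 1.31; the knob goes in at 1.12 to 1.5. Friction 0.04 N m, stays where left.
- round_knob_dot (a point): White dot on the flat top of the film sealer's knob, 17 mm from its axis: a plain round fluted black knob 46 mm across, 30 mm high, on a white housing of the duster's size with a flat steel pad and no bowl. To be left alone.

How it is judged:
By the outcome, as a careful person would: the job done as asked, in the order asked, and still so for the second after the job is handed in, with the robot touching nothing.
It also fails if it takes over 34 s, if anything falls off the work surface, if the arm or the gripper's body presses on something with over 40 N, if the wrist force passes 120 N, or if a joint passes its speed limit or range.

## Working session

There is one attempt and no reset: what is moved stays moved. The work goes in short steps, Python scripts to look and compute and a tool call to move; the robot and the scene stay as the last step left them, time stands still between calls to the robot, and variables do not carry over. Pictures are saved under pics/ and viewed, about 8 in all and at most 12, crops included, and the job is handed in when it is done.

Besides the shell and the picture viewer there is one more tool, called as name(argument=value, ...) on one line, values as JSON. play_rows: Moves the arm, as the interface text tells. Its arguments: {"type":"object","properties":{"plan":{"type":"string"}},"required":["plan"]}

```bash
mkdir -p pics; cat > h.py <<'E'
from workcell import *
import numpy as np, cv2
from scipy.spatial.transform import Rotation as R
def rot(a):
    a=np.array(a,float); return a if a.shape==(3,3) else R.from_rotvec(a).as_matrix()
def world(im):
    h,w=im["range_z"].shape; u,v=np.meshgrid(np.arange(w),np.arange(h)); z=im["range_z"]
    P=np.stack([(u-im["cx"])/im["fx"]*z,(v-im["cy"])/im["fy"]*z,z],-1)
    return P@rot(im["attitude"]).T+np.array(im["eye"])
def save(n,p): cv2.imwrite(f"pics/{n}.png",p[:,:,::-1])
E
python3 - <<'E'
from h import *
im=get_image("top"); save("top1",im["pixels"]); np.save("w.npy",world(im))
print({k:im[k] for k in("fx","cx","cy","eye","attitude")})
print(get_obs())
E
```

```text
{'fx': 385.2187415781945, 'cx': 319.6680691570778, 'cy': 194.31624267232922, 'eye': array([474.32384282, -85.28809153, 909.77935413]), 'attitude': array([-2.16069671,  2.18550702, -0.12036189])}
{'t': 0.05, 'qpos': array([-1.13397447e+00,  4.23818935e-01,  1.63068019e+00, -3.81878205e-06,
        1.08860140e+00, -1.89776116e-02]), 'qvel': array([ 1.21451754e-03, -2.09350357e-03, -4.18686157e-04, -3.93531397e-04,
       -3.20823347e-04, -7.39128684e-05]), 'joint_torque': array([-1.20617507e-03, -5.46088099e+01, -2.74612659e+01,  6.44771755e-02,
        1.88768510e-02, -1.55515920e-05]), 'ee_pos': array([ 274.91376841, -560.67596353,  221.91923045]), 'orientation': array([-3.05892376e+00, -7.09456102e-01,  4.96214628e-04]), 'ft_force': array([ 0.42470467,  1.23595977, -0.65850416]), 'moment': array([-0.04262507,  0.00124976, -0.07456747]), 'width': 87.9357905899768}
```

View pics/top1.png

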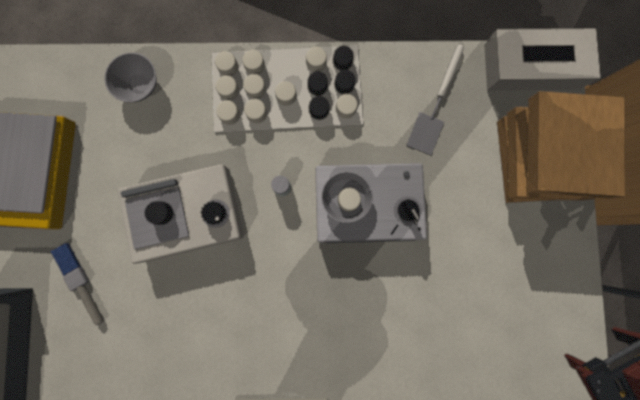

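```bash
python3 - <<'E'
from h import *
im=get_image("top"); W=world(im)
c=im["pixels"][150:260,300:440]; save("crop2",cv2.resize(c,None,fx=5,fy=5,interpolation=cv2.INTER_CUBIC))
np.set_printoptions(precision=0,suppress=True,linewidth=200)
Z=W[...,2]
print(Z[196:232:2,390:432:2])
print(W[210,409],W[230,394],W[235,330],W[170,420],W[200,349])
m=np.zeros(Z.shape,bool); m[190:230,395:430]=1
t=m&(Z>100); print(t.sum(),W[t].mean(0),Z[t].max()); 
p=W[t][:,:2]; print(np.linalg.eigh(np.cov(p.T)))
h=(abs(Z-70)<6); h[:, :310]=0;h[:,435:]=0;h[:160]=0;h[245:]=0
r=cv2.minAreaRect(W[h][:,:2].astype(np.float32)); print(r,np.median(Z[h]))
E
```

```text
[[ 70.  72.  70.  70.  69.  67.  68.  71.  70.  69.  70.  69.  71.  72.  67.  68.  72.   0.   0.  -1.  -3.]
 [ 67.  71.  69.  68.  68.  69.  71.  73.  72.  74.  69.  69.  71.  70.  70.  69.  69.  65.   0.  -0.  -4.]
 [ 69.  66.  69.  70.  71.  71.  71.  80. 107. 109.  80.  78.  72.  72.  70.  67.  70.  68.   1.   1.   2.]
 [ 70.  69.  69.  68.  71.  70.  90. 108. 111. 111. 109.  80.  79.  75.  71.  69.  71.  67.  -2.  -1.  -2.]
 [ 69.  73.  69.  75.  72.  81.  86. 100. 112. 110. 111. 109.  79.  80.  71.  71.  70.  66.  -0.  -5.  -1.]
 [ 69.  67.  72.  73.  78.  79.  78.  92. 106. 111. 112. 110.  82.  81.  79.  72.  69.  69.   0.   1.  -1.]
 [ 70.  73.  70.  73.  81.  80.  78.  84.  99. 111. 108. 111. 110.  80.  80.  73.  70.  67.   1.   0.   2.]
 [ 71.  68.  70.  69.  79.  80.  78.  79.  90. 103. 111. 110. 110.  79.  81.  70.  70.  70.  -2.  -1.  -0.]
 [ 70.  71.  71.  69.  77.  78.  82.  82.  80.  95. 109. 109. 111. 106.  79.  71.  68.  68.  -1.   0.  -0.]
 [ 72.  70.  71.  71.  76.  79.  79.  80.  81.  84. 103. 106. 109. 111. 109.  70.  69.  67.  -3.  -3.  -3.]
 [ 71.  70.  67.  72
[... 505 characters left out ...]
 0.   2.  -1.]
 [ 70.  68.  67.  71.  68.  69.  69.  69.  69.  68.  68.  69.  69.  70.  69.  71.  68.  69.  -3.  -1.  -2.]
 [ 72.  69.  68.  72.  69.  69.  70.  69.  68.  66.  68.  70.  67.  71.  70.  67.  70.  70.  -1.   2.  -0.]
 [ 67.  70.  69.  70.  71.  69.  69.  71.  69.  65.  66.  68.  67.  69.  71.  69.  70.  72.  -3.  -0.  -0.]]
[ 521. -279.  107.] [ 480. -254.   69.] [ 471. -114.   69.] [ 612. -316.   68.] [ 544. -154.  103.]
165 [ 522. -278.  128.] 909.7793541291751
EighResult(eigenvalues=array([ 158., 1019.]), eigenvectors=array([[-1., -0.],
       [-0.,  1.]]))
((542.178466796875, -204.00314331054688), (169.649169921875, 239.77752685546875), 0.8372994661331177) 69.54433711420211
```

View pics/crop2.png

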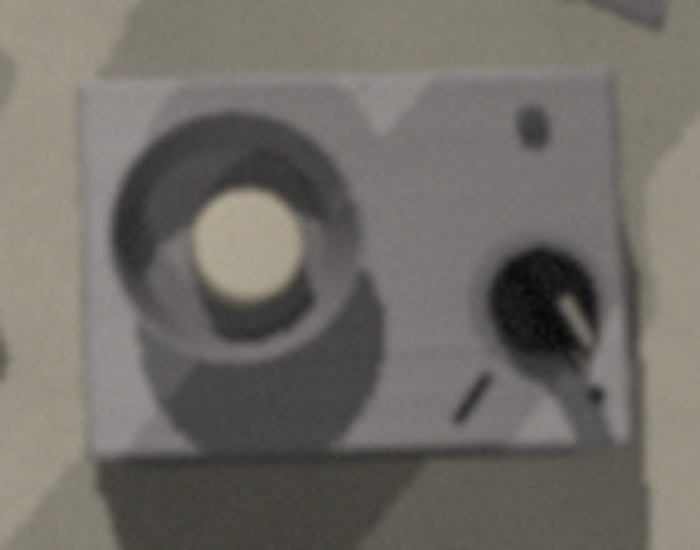

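```bash
python3 - <<'E'
from h import *
np.set_printoptions(precision=3,suppress=True)
W=np.median([world(get_image("top")) for _ in range(5)],0); Z=W[...,2]
im=get_image("top")
m=np.zeros(Z.shape,bool); m[190:232,395:424]=1
t=m&(Z>107)&(Z<114); P=W[t]
r=cv2.minAreaRect(P[:,:2].astype(np.float32)); print("bar",r,P.mean(0))
c=P[:,:2].mean(0); e,v=np.linalg.eigh(np.cov(P[:,:2].T)); d=v[:,1]; d*=-np.sign(d[0]); print("dir",d,np.arctan2(d[1],d[0]))
s=m&(Z>76)&(Z<83); print("skirt hull",cv2.minEnclosingCircle(W[s][:,:2].astype(np.float32)),np.median(Z[s]))
def pt(u,v,z):
    A=rot(im["attitude"]); q=A@np.array([(u-im["cx"])/im["fx"],(v-im["cy"])/im["fy"],1]); E=np.array(im["eye"]); return E+q*(z-E[2])/q[2]
D=pt(419.4,229.2,70);a=pt(398,225.2,70);b=pt(391.6,234.4,70)
for n,p in(("dot",D),("la",a),("lb",b),("lmid",(a+b)/2)):
    w=p[:2]-r[0]; print(n,p,np.hypot(*w),np.arctan2(w[1],w[0]))
print("line dir",np.arctan2(*(b-a)[1::-1]))
print("box",Z[100:200,500:625].max(), W[150,500],W[150,505],W[190,530])
o=get_obs(); print(rot(o["orientation"]))
E
```

```text
bar ((523.3533935546875, -284.0568542480469), (45.18912124633789, 13.983953475952148), 29.28169059753418) [ 523.199 -284.021  109.075]
dir [-0.875 -0.483] -2.6370880175935083
skirt hull ((518.1051025390625, -286.17236328125), 28.771787643432617) 79.46214292112847
dot [ 481.547 -309.196   70.   ] 48.783311495719246 -2.600198865210235
la [ 490.765 -262.84    70.   ] 38.88624971123368 2.5644817469677132
lb [ 471.013 -248.271   70.   ] 63.404441796744 2.541871018434431
lmid [ 480.889 -255.555   70.   ] 51.14226509712864 2.550466476062761
line dir 2.5060429615168855
box 173.62644226723273 [ 668.334 -526.061    7.905] [ 663.922 -528.039   27.868] [ 556.788 -515.502  143.436]
[[ 0.898  0.44  -0.   ]
 [ 0.44  -0.898  0.   ]
 [ 0.    -0.    -1.   ]]
```

play_rows(plan="5 2.87 -1.16 0 0 0 0;5 2.87 -1.16 0 0 0 0;5 2.87 -1.16 0 0 0 0;5 2.87 -1.16 0 0 0 0;5 2.87 -1.16 0 0 0 0;5 2.87 -1.16 0 0 0 0;5 2.87 -1.16 0 0 0 0;5 2.87 -1.16 0 0 0 0;5 2.87 -1.16 0 0 0 0;5 2.87 -1.16 0 0 0 0;5 2.87 -1.16 0 0 0 0;5 2.87 -1.16 0 0 0 0;5 0 0 0 0 0 -3.15;5 0 0 2 0 0 0;5 0 0 2 0 0 0;5 0 0 0 0 0 0;5 0 0 0 0 0 0")

```text
t: 2.52
ee_pos: [523.5, -284.8, 183.3]
orientation: [3.039, 0.793, 0.001]
ft_force: [0.7, 0.4, 0.3]
width: 50.0
```

```bash
python3 - <<'E'
from h import *
np.set_printoptions(precision=3,suppress=True)
o=get_obs(); A=rot(o["orientation"]); p=o["ee_pos"]
print(o["t"],o["qpos"],p,A,o["ft_force"],o["width"])
print("tool err mm",A.T@(np.array([523.3,-284,83])-p), "yaw", np.arctan2(A[1,0],A[0,0]))
save("wrist1",get_image("wrist")["pixels"])
E
```

```text
2.525 [-0.518  0.428  1.726  0.     0.987  0.542] [ 523.466 -284.804  183.315] [[ 0.872  0.489  0.001]
 [ 0.489 -0.872 -0.   ]
 [ 0.     0.001 -1.   ]] [0.701 0.352 0.324] 50.03547385412521
tool err mm [  0.209  -0.848 100.315] yaw 0.5107732674271503
```

View pics/wrist1.png

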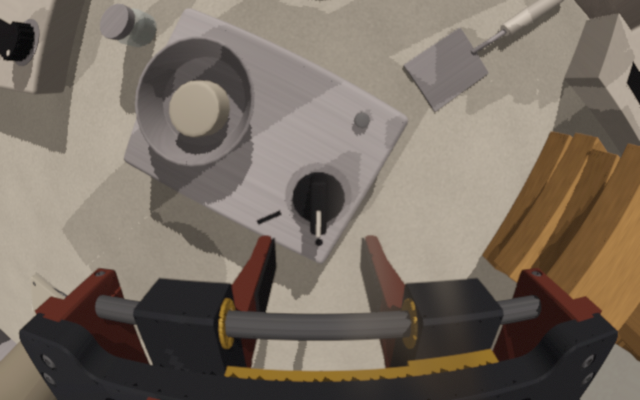

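The wrist view shows the bar at (319,200), midway between the fingertips (270 and 367), pointing straight at the dot (319,241). So it's aligned; I'll descend and grip.

play_rows(plan="5 0 -0.08 1.5 0 0 0;5 0 0 1.5 0 0 0;5 0 0 1.5 0 0 0;5 0 0 1.5 0 0 0;5 0 0 1.5 0 0 0;5 0 0 1 0 0 0;5 0 0 1 0 0 0;5 0 0 0.5 0 0 0;5 0 0 0 0 0 0;5 0 0 0 0 0 0;1 0 0 0 0 0 0;1 0 0 0 0 0 0;1 0 0 0 0 0 0;1 0 0 0 0 0 0;1 0 0 0 0 0 0;1 0 0 0 0 0 0")

```text
t: 4.58
ee_pos: [523.5, -285.0, 83.0]
orientation: [3.038, 0.793, 0.002]
ft_force: [2.4, -5.0, -2.2]
width: 13.8
```

play_rows(plan="1 0 0.05 -0.2 0 0 0;1 0 0 -0.2 0 0 0;1 0 0 -0.2 0 0 0;1 0 0 -0.2 0 0 0;1 0 0 -0.2 0 0 0;1 0 0 -0.25 0 0 0;1 0 0 0 0 0 0;1 0 0 0 0 0 0")

```text
t: 5.58
ee_pos: [523.4, -285.0, 95.4]
orientation: [3.038, 0.793, 0.001]
ft_force: [2.4, -4.7, -2.4]
width: 13.9
```

```bash
python3 - <<'E'
from h import *
im=get_image("wrist"); save("wrist2",im["pixels"])
im=get_image("scene"); save("scene2",im["pixels"])
E
```

```text
(no output)
```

View pics/wrist2.png

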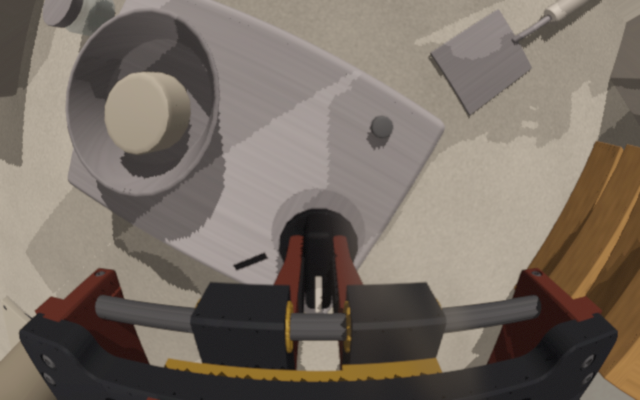

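play_rows(plan="1 0 0 0 0 0 5;1 0 0 0 0 0 5;1 0 0 0 0 0 5;1 0 0 0 0 0 0;1 0 0 0 0 0 0")

```text
t: 6.3
ee_pos: [523.3, -284.7, 95.4]
orientation: [3.116, 0.392, 0.001]
ft_force: [2.4, -5.1, -0.8]
width: 13.8
```

```bash
python3 - <<'E'
from h import *
o=get_obs(); print(o["moment"],o["ft_force"],o["qpos"],o["ee_pos"],np.arctan2(*rot(o["orientation"])[1::-1,0]))
E
```

```text
[-0.79313398 -0.3289727  -0.02056097] [ 2.38867031 -5.13992097 -0.75242822] [-5.18101630e-01  5.49037559e-01  1.77314646e+00 -1.49705487e-04
  8.18298133e-01  8.02241902e-01] [ 523.34362606 -284.67009981   95.44460928] 0.2505553593816079
```

play_rows(plan="1 0 0 0 0 0 5;1 0 0 0 0 0 5;1 0 0 0 0 0 5;1 0 0 0 0 0 5;1 0 0 0 0 0 5;1 0 0 0 0 0 5;1 0 0 0 0 0 5;1 0 0 0 0 0 5;1 0 0 0 0 0 5;1 0 0 0 0 0 5;1 0 0 0 0 0 2;1 0 0 0 0 0 0;1 0 0 0 0 0 0")

```text
t: 7.92
ee_pos: [523.5, -283.6, 95.4]
orientation: [-2.972, 1.014, -0.001]
ft_force: [4.8, 3.3, 0.9]
width: 13.6
```

```bash
python3 - <<'E'
from h import *
o=get_obs(); print(o["moment"],o["qpos"],o["ee_pos"],np.arctan2(*rot(o["orientation"])[1::-1,0]))
im=get_image("wrist"); save("wrist3",im["pixels"])
E
```

```text
[ 0.67654792 -0.90343337 -0.01336451] [-5.17143919e-01  5.48977583e-01  1.77347095e+00  1.71953322e-03
  8.18786168e-01  1.70984022e+00] [ 523.50846275 -283.62130305   95.38258658] -0.6573623290058869
```

View pics/wrist3.png

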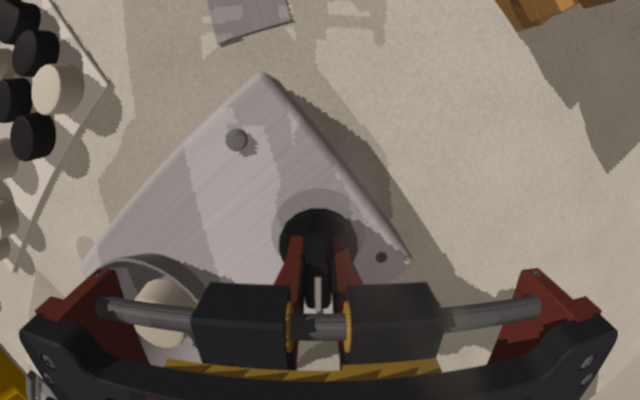

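play_rows(plan="1 0 0 0 0 0 -1.5;1 0 0 0.2 0 0 0;1 0 0 0.2 0 0 0;1 0 0 0.2 0 0 0;1 0 0 0.2 0 0 0;1 0 0 0.2 0 0 0;1 0 0 0.2 0 0 0;1 0 0 0.05 0 0 0;1 0 0 0.05 0 0 0;1 0 0 0 0 0 0")

```text
t: 9.22
ee_pos: [523.5, -283.6, 82.8]
orientation: [-2.985, 0.975, -0.001]
ft_force: [3.3, 4.4, 4.1]
width: 13.7
```

play_rows(plan="1 0 0 0.05 0 0 0;1 0 0 0.05 0 0 0;1 0 0 0 0 0 0")

```text
t: 9.6
ee_pos: [523.6, -283.7, 82.7]
orientation: [-2.985, 0.975, -0.001]
ft_force: [1.6, 4.1, 12.9]
width: 13.8
```

Motion stopped at 82.7 mm with the force rising to 13 N. The grasp height was 83.0, so the knob is seated. Now I'll release and back away.

play_rows(plan="1 0 0 -0.1 0 0 0;1 0 0 0 0 0 0;5 0 0 0 0 0 0;5 0 0 0 0 0 0;5 0 0 0 0 0 0;5 0 0 0 0 0 0;5 0 0 -1 0 0 0;5 0 0 -1.5 0 0 0;5 0 0 -2 0 0 0;5 0 0 -2.5 0 0 0;5 0 0 -2.5 0 0 0;5 0 0 -2.5 0 0 0;5 -2.5 0 0 0 0 0;5 -2.5 0 0 0 0 0;5 -2.5 0 0 0 0 0;5 -2.5 0 0 0 0 0;5 -2.5 0 0 0 0 0;5 0 0 0 0 0 0")

```text
t: 11.85
ee_pos: [421.3, -209.8, 203.2]
orientation: [2.986, -0.976, 0.001]
ft_force: [0.7, -0.2, 0.5]
width: 50.0
```

```bash
python3 - <<'E'
from h import *
print(get_obs()["ee_pos"],get_obs()["ft_force"],get_obs()["width"])
im=get_image("top"); Z=world(im)[...,2]
a=cv2.resize(im["pixels"][170:260,340:460],None,fx=5,fy=5,interpolation=cv2.INTER_CUBIC)
save("end",a)
print(np.round(Z[196:232:2,392:426:2]))
E
```

```text
[ 421.32297792 -209.83809596  203.20481072] [ 0.69232026 -0.17147257  0.46776131] 49.9686369609183
[[ 68.  69.  69.  68.  71.  69.  70.  67.  71.  69.  71.  68.  71.  70.
   68.  69.  -3.]
 [ 69.  68.  73.  68.  72.  71.  71.  70.  73.  70.  70.  71.  68.  71.
   70.  72.  67.]
 [ 71.  68.  69.  72.  73.  70.  78.  79.  80.  78.  90. 108. 108.  71.
   67.  70.  69.]
 [ 70.  70.  72.  72.  70.  81.  83.  77.  78.  84. 104. 109. 109. 109.
   69.  70.  68.]
 [ 69.  71.  70.  72.  80.  78.  80.  79.  78.  98. 108. 109. 110. 109.
   72.  67.  66.]
 [ 68.  69.  71.  81.  80.  82.  79.  80.  93. 107. 110. 108. 109.  78.
   72.  72.  66.]
 [ 70.  72.  72.  80.  79.  80.  80.  85. 106. 109. 111. 109. 108.  80.
   68.  68.  69.]
 [ 71.  70.  71.  79.  81.  79.  77.  96. 111. 108. 110. 108.  80.  78.
   73.  69.  69.]
 [ 72.  71.  72.  79.  81.  78.  93. 110. 109. 113. 110.  79.  79.  79.
   71.  67.  70.]
 [ 68.  70.  69.  75.  79.  86. 106. 109. 111. 110. 108.  81.  78.  78.
   68.  72.  67.]
 [ 71.  72.  72.  69.  80.  96. 108. 108. 110. 112.  80.  80.  78.  70.
   70.  69.  66.]
 [ 71.  68.  72.  71.  73.  82.  98. 108. 108.  79.  81.  81.  71.  71.
   71.  70.  70.]
 [ 68.  73.  67.  69.  79.  76.  76. 511. 521. 524.  79.  72.  71.  70.
   69.  71.  69.]
 [ 70.  70.  69.  75.  77.  77. 507. 516. 525. 530. 528. 526.  70.  66.
   69.  70.  71.]
 [ 71.  67.  68.  72.  68. 501. 510. 520. 529. 536. 535. 531. 529. 527.
   69.  70.  69.]
 [ 68.  69.  72.  68. 504. 516. 522. 525. 534. 538. 537. 536. 534. 533.
  529. 525.  66.]
 [ 69.  67.  73. 500. 511. 521. 528. 529. 540. 542. 540. 539. 538. 537.
  534. 531.  70.]
 [ 70.  70. 495. 510. 520. 525. 531. 533. 543. 544. 543. 544. 540. 541.
  539. 538. 534.]]
```

View pics/end.png

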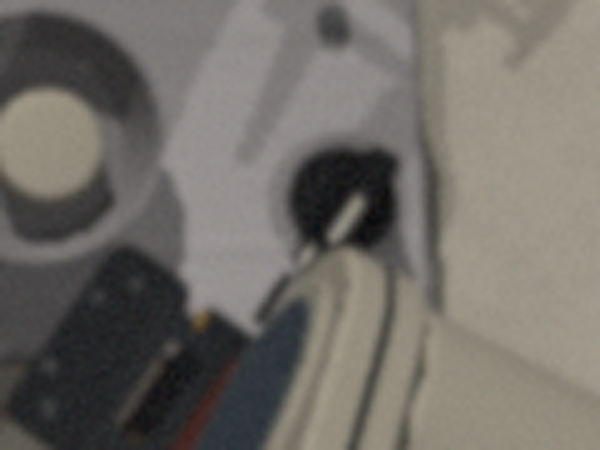

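The bar's top is at 109 to 110 mm and the skirt at 79 mm, the same as at the start, so the knob is fully in. Its white line, at (347,218), points along the long line at (272,298). The gripper is clear.

```bash
python3 -c "
from workcell import *
print(close_job())"
```

```text
the job is handed in; nothing more can be done
None
```

The ash duster's knob is at the long line and fully pushed in, and I handed the job in at about 12 s of the 34 s allowed. I pulled it up about 12 mm, turned it about 67° clockwise, then eased it back 1.5° before pushing it in and letting go.

- **Seated:** the push stopped at 82.7 mm with 13 N, against 83.0 mm when I first gripped it. Afterwards the bar's top measured 109–110 mm, against about 109–111 mm at the start.
- **Pointer:** in the last top view it points along the long line. I measured that line at 2.51–2.55 rad and the tool left the knob at about 2.51 rad, well inside the range where it goes in.
- **Clear of everything:** the gripper was open and away from the knob, with under 1 N on the wrist. I kept the robot away from the film sealer throughout.

I only read the forces at the end of each move; the highest was about 14 N. I inferred the pull height from the tool's motion and the knob turning freely. No check failed or disagreed.

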